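# Unscrew the filler cap of a hydraulic tank

### The job

The oil in the hydraulic tank is to be topped up: unscrew its large filler cap (anticlockwise from above, in one or more turns of the hand), lift it clear of the neck and lower it, the right way up, into the shallow rectangular tray, without dropping it. Let go of it there, lying flat on the tray's floor.

Things in the scene. Friction and masses are not known exactly. Their poses are not given: they have to be found in the camera images.
- cap_centre (a point): Filler cap: black, ribbed, round, 51 mm wide, 40 mm high, 120 g, metal disc on its flat top; the larger of the tank's two black caps. Point on its axis, half-way up; z up, x turns with it (at the start parallel to the neck's). Grip at any yaw, at or just above half height. Unscrews anticlockwise from above, rising 1 mm per 17 deg, 1 mm play; free after about 115 deg, up to 230 does no harm.
- neck_top (a point): Centre of the mouth of the threaded steel filler neck (41 mm over the thread), which stands 40 mm out of the tank's flat top and fills the cap: at the start this point is 32 mm above the cap's lower edge, which is 8 mm above the tank's top. z up, x and y along the tank's sides.
- tank: Fixed grey hydraulic tank, 150 (x) by 250 (y) by 100 mm high; origin at the middle of its underside. Filler neck 60 mm from its middle towards -y. Valve block with gauge (to 90 mm above the tank's top) 90 mm from the middle towards +y. Small black breather, 26 mm wide, 30 mm high, fixed, at x 50, y 15 mm.
- tray_in (a point): Centre of the inner floor of the shallow fixed rectangular sheet-metal tray, 210 (x) by 160 mm (y) inside, walls 13 mm above the floor; z up. The floor is 3 mm above the bench. A loose steel nut, 28 mm wide, lies in its +x, +y corner; the rest is free.
Things that resemble listed ones, but are neither listed nor needed, are in the scene too. Leave any red or turquoise look-alike of the part that bears cap_centre alone.

How it is judged (in metres and radians):
On the way, in this order (a step that is already met when the one before it is completed fails the run):
1. the cap has been turned by some 70 degrees while still on its neck (angle between the x axis of cap_centre and the x axis of neck_top, either way round above 1.15 rad and horizontal distance between cap_centre and neck_top below 0.012 m and z of cap_centre in the frame of neck_top below 0 m), for 0.03 s.
2. the cap has been lifted clear of the neck (z of cap_centre in the frame of neck_top above 0.022 m), for 0.05 s.
3. the cap is lowered into the tray in the fingers, to within 15 mm of its floor (x of cap_centre in the frame of tray_in between -0.085 and 0.085 m and y of cap_centre in the frame of tray_in between -0.06 and 0.06 m and z of cap_centre in the frame of tray_in below 0.035 m and contact force between the fingers and cap above 0.5 N), for 0.05 s.
At the end, for the whole second after the job is handed in: The cap lies at rest and released inside the tray, the right way up within 10 degrees, flat on the tray's floor (its lower edge within 5 mm of it), anywhere within the tray's walls (x of cap_centre in the frame of tray_in between -0.085 and 0.085 m and y of cap_centre in the frame of tray_in between -0.06 and 0.06 m and z of cap_centre in the frame of tray_in between 0.014 and 0.025 m and angle between cap_centre's own z axis and vertical below 0.175 rad and linear speed of cap below 0.02 m/s); the robot touches nothing.
It also fails if it takes over 48 s, if anything falls off the work surface, if the arm or the gripper's body presses on something with over 40 N, if the wrist force passes 120 N, or if a joint passes its speed limit or range.

### The arm

A 6-joint arm with a two-finger parallel gripper is mounted at the origin on the work surface. World frame = base frame: x ahead of the robot, y to its left, z up, the work surface at z = 0. Lengths are in mm, angles in rad, forces in N, time in s.
With the tool pointing down it reaches from about 275 to 1000 mm from the base axis. Payload 8.4 kg.
Tool frame: the origin (TCP) lies at the very end of the fingers, on their centre line; the grasp point (between the pads) lies 19 mm behind it; z points along the fingers, y is the direction in which the jaws open and shut (so a half turn about z gives the same grasp; the last joint's range is limited). The gripper opens to 85 mm and grips with 20 to 120 N. Pads are 22 mm wide; open, the fingers measure 114 mm over their backs; the gripper's body (76 mm by 85 mm) begins 54 mm behind the grasp point. The pads swing forward as they close: fully open they stand 13 mm farther back than shut.
Start: joints at [-1.283, 0.353, 1.633, -0, 1.155, -0.002], TCP at [178.599, -598.941, 231.281] pointing down, gripper open.
Joint ranges: [-2.63, 2.63], [-0.92, 2.1], [0.06, 2.66], [-1.3, 4.44], [0, 2.69], [-3.02, 3.02]. Speed limits (rad/s): [2.22, 2.22, 2.79, 3.14, 3.14, 3.14].

### API

Orientations are given as [roll, pitch, yaw] about the fixed x, y, z axes, in that order (R = Rz(yaw) Ry(pitch) Rx(roll)).
In Python, from rig import r gives the robot as it stands.
- The arm moves only by the tool move_arm, never from a script. Its argument "increments" is a list of rows, each an object of numbers: "tx", "ty", "tz": the shift along the tool's x, y, z in cm; "rx", "ry", "rz": the turn, a rotation vector about the tool's x, y, z in degrees; "gripper": the gripper's target within -1 to 1 (fully open at 1, half-way at 0, shut at -1). A call has 1 to 12 rows; each row shifts and turns the commanded pose from where the row before left it, along the tool's axes as they then stand; what a row does not reach is not made up. A row lasts 1/10 s, in which the tool goes at most 50 mm and 8.59 degrees, less where a joint would pass 70% of its speed; a pose out of reach is approached as far as the arm can. A call is refused whole if a number of a shift passes 5 or a number of a turn 8.59, either way. A call with a gripper value outside its range is refused whole. The fingers move at their own pace and stop on an object; "squeeze" is the grip in N (left out, the last holds). Time passes only in rows, so rows that do not move let the fingers close. It gives the time, the measured TCP pose, the force and the opening at its end, in the units of the state.
- r.sense(): the state, without advancing time (a new reading comes with each control period).
- r.grab_frame(name): name is "scene" or "top"; returns (picture, depth): 384x512x3 uint8, red, green, blue; 384x512 float32, mm along the optical axis (not along the pixel's ray), 0 where there is no reading.
- r.camera_model(name): a dict with "fx", "fy", "cx", "cy" (pixels), "R" (3x3) and "t" (3): a world point X has camera coordinates R X + t. Camera axes: x right, y down, z forward; pixel columns grow to the right and rows downward; lengths in mm; the calibration is good to about 2 mm. A picture is of the moment at which its call begins. camera_model takes no time and is no camera call.
- r.sign_off(): hands the job in, once; it reports no verdict.
Trained networks look in the newest picture that a camera, given by its name, has taken for a name from the list of things; names that differ only in an ending like _2 or _b are one class to them, and where a whole thing is asked for, a point or a joint stands for the part that bears it (a point fixed in the world has none). Each returns a list of dicts, best first, with "confidence" (0 to 1); they miss things now and then, are a little off and sometimes report something else, mostly with a low value. They report only what shows in the picture. A call takes as long as a camera call. They do not tell look-alikes from the thing itself.
- r.cut_out(query, camera): "mask" (384x512 bool, what is visible of it) and "bbox" ([left, top, right, bottom] in pixels, round what is visible of it).
- r.place_of(query, camera): "location" ([row, column] in pixels: a listed point, or the origin of a listed thing).
The state is a dict: "clock": time; "qpos": joint angles; "qvel": joint speeds; "joint_efforts": joint torques, N m; "eef_pos": TCP position; "tcp_rot": TCP orientation; "contact_force": force on the tool from outside, world axes, zero at the start; "wrist_torque": the same for the moment, N m; "opening": opening from 0.0 (shut) to 1.0 (fully open).
Only numpy, scipy, OpenCV 4.12 (cv2) and the standard library are available. Lean on these libraries where they do the work, as an engineer would, in place of code of your own. Each camera call takes 0.05 s, during which the arm holds its last target. There are 200 camera calls.

## Working session

There is one attempt and no reset: what is moved stays moved. The work goes in short steps, Python scripts to look and compute and a tool call to move; the robot and the scene stay as the last step left them, time stands still between calls to the robot, and variables do not carry over. Pictures are saved under pics/ and viewed, about 8 in all and at most 12, crops included, and the job is handed in when it is done.

Besides the shell and the picture viewer there is one more tool, called after "Request:" as name([rows], argument=value, ...), one row to a line, values as JSON. move_arm: Moves the arm, as the interface text tells. Its arguments: {"type":"object","properties":{"increments":{"type":"array","items":{"type":"object","properties":{"tx":{"type":"number"},"ty":{"type":"number"},"tz":{"type":"number"},"rx":{"type":"number"},"ry":{"type":"number"},"rz":{"type":"number"},"gripper":{"type":"number"}}}},"squeeze":{"type":"number"}},"required":["increments"]}

```bash
mkdir -p pics; cat > h.py <<'E'
import numpy as np,cv2
from rig import r
def shot(n,f=None):
    im,d=r.grab_frame(n)
    if f: cv2.imwrite('pics/'+f,im[:,:,::-1])
    return im,d
def world(cam,u,v,z):
    m=r.camera_model(cam);R=np.array(m['R']);t=np.array(m['t'])
    u=np.asarray(u,float);v=np.asarray(v,float);z=np.asarray(z,float)
    c=np.stack([(u-m['cx'])/m['fx']*z,(v-m['cy'])/m['fy']*z,z],-1)
    return (c-t)@R
def cloud(cam,d):
    v,u=np.mgrid[:384,:512]
    return world(cam,u,v,d)
E
python3 - <<'E'
from h import *
ims=[]
for n in('scene','top'):
    im,d=shot(n,n+'0.png');np.save(n+'0.npy',d);ims.append(im)
    P=cloud(n,d)
    for q in('cap_centre','neck_top','tank','tray_in'):
        for o in r.cut_out(q,n)[:3]:
            k=o['mask']&(d>0)
            print(n,q,'cut',round(o['confidence'],2),o['bbox'],k.sum(), np.median(P[k],0).round() if k.any() else '', np.percentile(P[k][:,2],[2,98]).round() if k.any() else '')
        for o in r.place_of(q,n)[:3]:
            i,j=map(int,o['location']);print('   place',round(o['confidence'],2),np.round(o['location']),P[i,j].round())
print(r.sense())
E
```

```text
scene cap_centre cut 0.94 [181.9, 298.8, 206.4, 322.3] 521 [ 569. -426.   40.] [ 4. 44.]
scene cap_centre cut 0.93 [199.4, 206.3, 222.0, 233.5] 474 [ 527. -254.  146.] [111. 151.]
scene cap_centre cut 0.59 [151.3, 274.6, 176.9, 299.2] 423 [ 471. -398.   40.] [ 0. 45.]
   place 0.94 [313. 195.] [ 579. -437.   39.]
   place 0.74 [284. 163.] [ 469. -406.   42.]
   place 0.58 [220. 213.] [ 907. -818.  843.]
scene neck_top cut 0.26 [246.4, 133.1, 316.4, 174.7] 1988 [512. 238.   4.] [-0. 17.]
   place 0.58 [218. 214.] [ 531. -251.  149.]
scene tank cut 0.81 [178.3, 163.7, 261.4, 283.1] 5982 [ 529. -235.  100.] [  7. 173.]
   place 0.69 [237. 223.] [ 552. -256.  100.]
scene tray_in cut 0.7 [246.9, 134.2, 316.7, 171.5] 2016 [511. 238.   4.] [-0. 17.]
   place 0.55 [154. 283.] [511. 239.   5.]
   place 0.48 [216. 214.] [ 526. -242.  149.]
top cap_centre cut 0.92 [387.6, 176.2, 416.1, 202.6] 522 [ 560. -413.   38.] [-3. 41.]
top cap_centre cut 0.89 [378.5, 220.9, 409.9, 243.7] 501 [ 463. -389.   38.] [-1. 42.]
top cap_centre cut 0.88 [325.2, 188.2, 352.6, 217.5] 566 [ 518. -241.  146.] [ 99. 1
[... 513 characters left out ...]
 [515. 240.   4.]
{'clock': 0.9, 'qpos': array([-1.28342125e+00,  3.52983951e-01,  1.63339146e+00,  4.55945211e-05,
        1.15519017e+00, -2.41516780e-03]), 'qvel': array([-0.0001567 , -0.0004717 ,  0.00065959, -0.00015957,  0.00080523,
        0.00042259]), 'joint_efforts': array([ 1.82229625e-03, -6.05161428e+01, -3.42430472e+01,  2.60196293e-04,
        1.33042238e-03,  2.92277298e-05]), 'eef_pos': array([ 178.60247177, -598.94983673,  231.2946595 ]), 'tcp_rot': array([ 3.14156548e+00, -4.16481322e-05,  2.89771833e-01]), 'contact_force': array([ 0.1446511 , -0.10356133,  0.18689433]), 'wrist_torque': array([6.22922055e-05, 4.42074090e-02, 1.80753728e-02]), 'opening': 1.0029580469093593}
```

View pics/scene0.png

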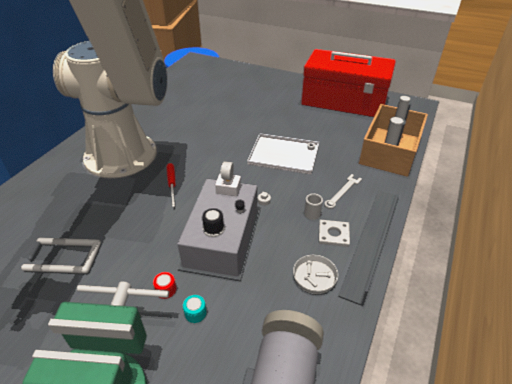

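View pics/top0.png

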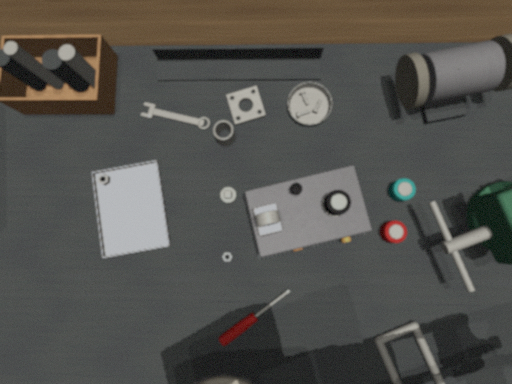

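```bash
python3 - <<'E'
from h import *
for n in('scene','top'):
    d=np.load(n+'0.npy');P=cloud(n,d)
    k=(np.hypot(P[...,0]-522,P[...,1]+246)<45)&(abs(P[...,2]-148)<7)&(d>0)
    (c,rad)=cv2.minEnclosingCircle(P[k][:,:2].astype(np.float32)); print(n,'cap',c,rad,P[k].mean(0),k.sum())
    k=(abs(P[...,2]-100)<6)&(abs(P[...,0]-500)<150)&(abs(P[...,1]+185)<170)&(d>0)
    print('tanktop',cv2.minAreaRect(P[k][:,:2].astype(np.float32)),np.median(P[k][:,2]))
    k=(abs(P[...,0]-511)<130)&(abs(P[...,1]-240)<110)&(d>0)&(P[...,2]>9)&(P[...,2]<22)
    print('tray rim',cv2.minAreaRect(P[k][:,:2].astype(np.float32)))
E
```

```text
scene cap (519.6592407226562, -243.78988647460938) 26.675048828125 [ 521.78472362 -246.24681283  148.15691163] 287
tanktop ((505.32110595703125, -185.90542602539062), (150.51512145996094, 250.7822723388672), 14.032770156860352) 100.57239177638235
tray rim ((514.2374877929688, 239.86416625976562), (216.85459899902344, 173.2347869873047), 11.012831687927246)
top cap (518.9954833984375, -243.35203552246094) 26.05430793762207 [ 518.74981444 -242.99364349  146.37326858] 486
tanktop ((504.65673828125, -185.52322387695312), (149.73585510253906, 249.46173095703125), 13.887121200561523) 98.18935480660852
tray rim ((514.108642578125, 240.1222686767578), (215.99253845214844, 167.7467041015625), 10.600528717041016)
```

```bash
python3 - <<'E'
from h import *
for n in('scene','top'):
    d=np.load(n+'0.npy');P=cloud(n,d)[d>0]
    s=np.clip(((P[:,:2]-[178.6,-599])@[340.7,355.2])/(340.7**2+355.2**2),0,1)
    dist=np.linalg.norm(P[:,:2]-[178.6,-599]-s[:,None]*[340.7,355.2],axis=1)
    for a in np.arange(0,1,.1):
        k=(dist<90)&(s>=a)&(s<=a+.1);print(n,round(a,1),k.sum(),np.percentile(P[k][:,2],[50,99,100]).round() if k.any() else '')
E
```

```text
scene 0.0 2388 [0. 4. 6.]
scene 0.1 1127 [ 1. 17. 22.]
scene 0.2 739 [ 1. 20. 23.]
scene 0.3 856 [  1. 108. 109.]
scene 0.4 717 [  1. 108. 111.]
scene 0.5 902 [  1.   4. 113.]
scene 0.6 962 [ 1. 43. 45.]
scene 0.7 1060 [ 1. 42. 45.]
scene 0.8 1286 [ 36. 103. 105.]
scene 0.9 3550 [100. 150. 153.]
top 0.0 3287 [-2.  2.  4.]
top 0.1 1674 [-2. 13. 18.]
top 0.2 1672 [-1. 18. 21.]
top 0.3 1798 [ -1. 106. 107.]
top 0.4 1725 [ -2. 106. 108.]
top 0.5 1607 [ -2.   2. 108.]
top 0.6 1511 [-1. 41. 43.]
top 0.7 1571 [-1. 40. 43.]
top 0.8 1277 [  5. 101. 102.]
top 0.9 3923 [ 99. 148. 151.]
```

Corridor is clear at z 231.

Request:
move_arm([
  {"tx":3.57,"ty":-2.03,"gripper":1},
  {"tx":3.57,"ty":-2.03},
  {"tx":3.57,"ty":-2.03},
  {"tx":3.57,"ty":-2.03},
  {"tx":3.57,"ty":-2.03},
  {"tx":3.57,"ty":-2.03},
  {"tx":3.57,"ty":-2.03},
  {"tx":3.57,"ty":-2.03},
  {"tx":3.57,"ty":-2.03},
  {"tx":3.57,"ty":-2.03},
  {"tx":3.57,"ty":-2.03},
  {"tx":3.57,"ty":-2.03},
], squeeze=70)

```text
invalid input
```

Request:
move_arm([
  {"rz":7},
  {"rz":7},
  {"rz":7},
  {"rz":7},
  {},
])

```text
invalid input
```

Request:
move_arm([
  {"tx":3.57,"ty":-2.03,"tz":0,"rx":0,"ry":0,"rz":0,"gripper":1},
  {"tx":3.57,"ty":-2.03,"tz":0,"rx":0,"ry":0,"rz":0,"gripper":1},
], squeeze=70)

```text
clock: 1.1
eef_pos: [235.4, -539.4, 231.1]
tcp_rot: [3.142, -0.0, 0.288]
contact_force: [0.7, 0.1, 0.4]
opening: 0.995
```

Request:
move_arm([
  {"tx":3.57,"ty":-2.03,"tz":0,"rx":0,"ry":0,"rz":0,"gripper":1},
  {"tx":3.57,"ty":-2.03,"tz":0,"rx":0,"ry":0,"rz":0,"gripper":1},
  {"tx":3.57,"ty":-2.03,"tz":0,"rx":0,"ry":0,"rz":0,"gripper":1},
  {"tx":3.57,"ty":-2.03,"tz":0,"rx":0,"ry":0,"rz":0,"gripper":1},
  {"tx":3.57,"ty":-2.03,"tz":0,"rx":0,"ry":0,"rz":0,"gripper":1},
  {"tx":3.57,"ty":-2.03,"tz":0,"rx":0,"ry":0,"rz":0,"gripper":1},
  {"tx":3.57,"ty":-2.03,"tz":0,"rx":0,"ry":0,"rz":0,"gripper":1},
  {"tx":3.57,"ty":-2.03,"tz":0,"rx":0,"ry":0,"rz":0,"gripper":1},
  {"tx":3.57,"ty":-2.03,"tz":0,"rx":0,"ry":0,"rz":0,"gripper":1},
  {"tx":3.57,"ty":-2.03,"tz":0,"rx":0,"ry":0,"rz":0,"gripper":1},
])

```text
clock: 2.1
eef_pos: [520.6, -241.7, 231.5]
tcp_rot: [3.141, -0.0, 0.29]
contact_force: [0.1, -0.9, 0.3]
opening: 0.999
```

Request:
move_arm([
  {"tx":0,"ty":0,"tz":0,"rx":0,"ry":0,"rz":7,"gripper":1},
  {"tx":0,"ty":0,"tz":0,"rx":0,"ry":0,"rz":7,"gripper":1},
  {"tx":0,"ty":0,"tz":0,"rx":0,"ry":0,"rz":7,"gripper":1},
  {"tx":0,"ty":0,"tz":0,"rx":0,"ry":0,"rz":7,"gripper":1},
  {"tx":0,"ty":0,"tz":0,"rx":0,"ry":0,"rz":0,"gripper":1},
])

```text
clock: 2.6
eef_pos: [519.6, -243.0, 231.3]
tcp_rot: [-3.142, -0.0, -0.2]
contact_force: [-0.2, 0.1, -0.9]
opening: 1.001
```

Request:
move_arm([
  {"tx":0,"ty":0.08,"tz":4,"rx":0,"ry":0,"rz":0,"gripper":1},
  {"tx":0,"ty":0,"tz":2.2,"rx":0,"ry":0,"rz":0,"gripper":1},
  {"tx":0,"ty":0,"tz":2,"rx":0,"ry":0,"rz":0,"gripper":1},
  {"tx":0,"ty":0,"tz":2,"rx":0,"ry":0,"rz":0,"gripper":1},
  {"tx":0,"ty":0,"tz":1,"rx":0,"ry":0,"rz":0,"gripper":1},
  {"tx":0,"ty":0,"tz":1,"rx":0,"ry":0,"rz":0,"gripper":1},
  {"tx":0,"ty":0,"tz":0,"rx":0,"ry":0,"rz":0,"gripper":1},
])

```text
clock: 3.3
eef_pos: [518.9, -243.7, 108.4]
tcp_rot: [-3.141, 0.001, -0.198]
contact_force: [-0.7, 0.7, 0.6]
opening: 0.997
```

Request:
move_arm([
  {"tx":0,"ty":0,"tz":0,"rx":0,"ry":0,"rz":0,"gripper":-1},
  {"tx":0,"ty":0,"tz":0,"rx":0,"ry":0,"rz":0,"gripper":-1},
  {"tx":0,"ty":0,"tz":0,"rx":0,"ry":0,"rz":0,"gripper":-1},
  {"tx":0,"ty":0,"tz":0,"rx":0,"ry":0,"rz":0,"gripper":-1},
  {"tx":0,"ty":0,"tz":0,"rx":0,"ry":0,"rz":0,"gripper":-1},
  {"tx":0,"ty":0,"tz":0,"rx":0,"ry":0,"rz":0,"gripper":-1},
  {"tx":0,"ty":0,"tz":0,"rx":0,"ry":0,"rz":0,"gripper":-1},
  {"tx":0,"ty":0,"tz":0,"rx":0,"ry":0,"rz":0,"gripper":-1},
], squeeze=60)

```text
clock: 4.1
eef_pos: [520.1, -243.2, 110.7]
tcp_rot: [-3.141, -0.002, -0.199]
contact_force: [1.6, 5.9, 7.3]
opening: 0.582
```

```bash
python3 - <<'E'
from h import *
im,d=shot('scene'); cv2.imwrite('pics/grip.png',cv2.resize(im[150:290,140:320,::-1],None,fx=4,fy=4,interpolation=2))
E
```

```text
(no output)
```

View pics/grip.png

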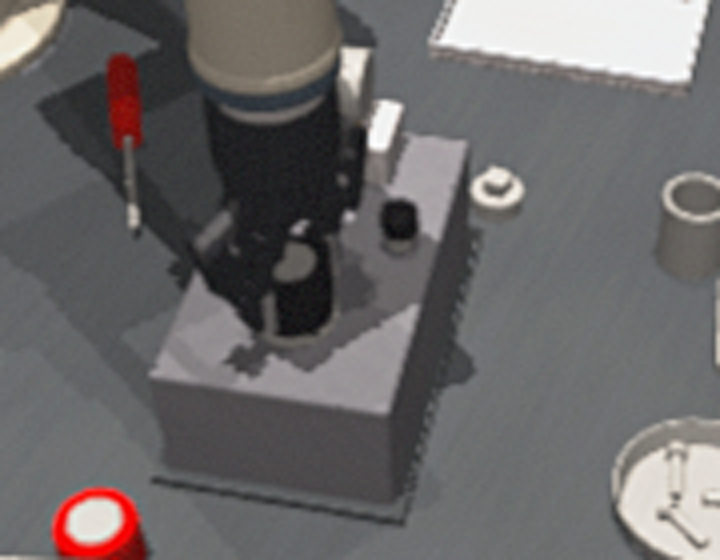

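The cap (crop ~300,290) is held between both fingers. I'll turn it anticlockwise, rising with the thread.

Request:
move_arm([
  {"tx":0,"ty":0,"tz":-0.04,"rx":0,"ry":0,"rz":-7,"gripper":-1},
  {"tx":0,"ty":0,"tz":-0.04,"rx":0,"ry":0,"rz":-7,"gripper":-1},
  {"tx":0,"ty":0,"tz":-0.04,"rx":0,"ry":0,"rz":-7,"gripper":-1},
  {"tx":0,"ty":0,"tz":-0.04,"rx":0,"ry":0,"rz":-7,"gripper":-1},
])

```text
clock: 4.55
eef_pos: [520.5, -243.1, 112.0]
tcp_rot: [-3.141, -0.002, 0.294]
contact_force: [2.4, 5.7, 3.8]
opening: 0.584
```

Request:
move_arm([
  {"tx":0,"ty":0,"tz":-0.04,"rx":0,"ry":0,"rz":-7,"gripper":-1},
  {"tx":0,"ty":0,"tz":-0.04,"rx":0,"ry":0,"rz":-7,"gripper":-1},
  {"tx":0,"ty":0,"tz":-0.04,"rx":0,"ry":0,"rz":-7,"gripper":-1},
  {"tx":0,"ty":0,"tz":-0.04,"rx":0,"ry":0,"rz":-7,"gripper":-1},
  {"tx":0,"ty":0,"tz":-0.04,"rx":0,"ry":0,"rz":-7,"gripper":-1},
  {"tx":0,"ty":0,"tz":-0.04,"rx":0,"ry":0,"rz":-7,"gripper":-1},
])

```text
clock: 5.15
eef_pos: [519.8, -243.0, 114.2]
tcp_rot: [3.141, -0.002, 1.028]
contact_force: [0.7, 6.0, 4.4]
opening: 0.583
```

```bash
python3 -c "
from rig import r
s=r.sense();print(s['qpos'],s['wrist_torque'],s['contact_force'])"
```

```text
[-0.44080065  0.41198093  1.84263984  0.00193418  0.8865321   0.10125068] [ 0.94578789  0.07963668 -0.09998104] [0.67895032 5.9848813  4.42722505]
```

Request:
move_arm([
  {"tx":0,"ty":0,"tz":-0.04,"rx":0,"ry":0,"rz":-7,"gripper":-1},
  {"tx":0,"ty":0,"tz":-0.04,"rx":0,"ry":0,"rz":-7,"gripper":-1},
  {"tx":0,"ty":0,"tz":-0.04,"rx":0,"ry":0,"rz":-7,"gripper":-1},
  {"tx":0,"ty":0,"tz":-0.04,"rx":0,"ry":0,"rz":-7,"gripper":-1},
  {"tx":0,"ty":0,"tz":-0.04,"rx":0,"ry":0,"rz":-7,"gripper":-1},
  {"tx":0,"ty":0,"tz":-0.04,"rx":0,"ry":0,"rz":-7,"gripper":-1},
])

```text
clock: 5.75
eef_pos: [520.0, -243.3, 116.7]
tcp_rot: [3.14, -0.0, 1.761]
contact_force: [1.4, 3.7, 3.2]
opening: 0.587
```

Request:
move_arm([
  {"tx":0,"ty":0,"tz":-0.04,"rx":0,"ry":0,"rz":-7,"gripper":-1},
  {"tx":0,"ty":0,"tz":-0.04,"rx":0,"ry":0,"rz":-7,"gripper":-1},
  {"tx":0,"ty":0,"tz":-0.04,"rx":0,"ry":0,"rz":-7,"gripper":-1},
  {"tx":0,"ty":0,"tz":-0.04,"rx":0,"ry":0,"rz":-7,"gripper":-1},
  {"tx":0,"ty":0,"tz":-0.04,"rx":0,"ry":0,"rz":-7,"gripper":-1},
  {"tx":0,"ty":0,"tz":-0.04,"rx":0,"ry":0,"rz":-7,"gripper":-1},
  {"tx":0,"ty":0,"tz":-0.1,"rx":0,"ry":0,"rz":-7,"gripper":-1},
])

```text
clock: 6.45
eef_pos: [520.0, -243.6, 119.9]
tcp_rot: [3.141, 0.001, 2.616]
contact_force: [2.4, 2.9, -1.4]
opening: 0.583
```

Request:
move_arm([
  {"tx":0,"ty":0,"tz":-0.1,"rx":0,"ry":0,"rz":0,"gripper":-1},
  {"tx":0,"ty":0,"tz":-0.2,"rx":0,"ry":0,"rz":0,"gripper":-1},
])

```text
clock: 6.65
eef_pos: [519.5, -243.5, 122.2]
tcp_rot: [3.141, -0.0, 2.608]
contact_force: [3.5, 4.1, -3.3]
opening: 0.587
```

Request:
move_arm([
  {"tx":0,"ty":0,"tz":-0.3,"rx":0,"ry":0,"rz":0,"gripper":-1},
  {"tx":0,"ty":0,"tz":-0.5,"rx":0,"ry":0,"rz":0,"gripper":-1},
  {"tx":0,"ty":0,"tz":-0.5,"rx":0,"ry":0,"rz":0,"gripper":-1},
])

```text
clock: 6.95
eef_pos: [519.4, -243.5, 135.2]
tcp_rot: [3.141, -0.0, 2.609]
contact_force: [2.1, 4.9, -3.4]
opening: 0.585
```

Request:
move_arm([
  {"tx":0,"ty":0,"tz":-1,"rx":0,"ry":0,"rz":0,"gripper":-1},
  {"tx":0,"ty":0,"tz":-1,"rx":0,"ry":0,"rz":0,"gripper":-1},
  {"tx":0,"ty":0,"tz":-2,"rx":0,"ry":0,"rz":0,"gripper":-1},
  {"tx":0,"ty":0,"tz":-3,"rx":0,"ry":0,"rz":0,"gripper":-1},
  {"tx":0,"ty":0,"tz":-3,"rx":0,"ry":0,"rz":0,"gripper":-1},
  {"tx":0,"ty":0,"tz":-3,"rx":0,"ry":0,"rz":0,"gripper":-1},
  {"tx":0,"ty":0,"tz":0,"rx":0,"ry":0,"rz":0,"gripper":-1},
])

```text
clock: 7.65
eef_pos: [521.3, -245.3, 270.4]
tcp_rot: [3.142, 0.008, 2.61]
contact_force: [0.1, 0.2, -0.1]
opening: 0.583
```

```bash
python3 - <<'E'
from h import *
im,d=shot('scene'); cv2.imwrite('pics/lift.png',cv2.resize(im[110:250,150:290,::-1],None,fx=4,fy=4,interpolation=2))
s=r.sense();print(s['eef_pos'],s['tcp_rot'],s['qpos'],s['contact_force'],s['wrist_torque'],s['opening'])
E
```

```text
[ 520.37294796 -244.84311461  268.02581427] [-3.14142863  0.00506223  2.6101629 ] [-4.42023934e-01  2.39363320e-01  1.70574524e+00 -6.62453609e-04
  1.19145680e+00 -1.48114632e+00] [-0.66890742 -0.41558338 -1.21629553] [0.00984527 0.01044483 0.01082107] 0.5872244575160883
```

View pics/lift.png

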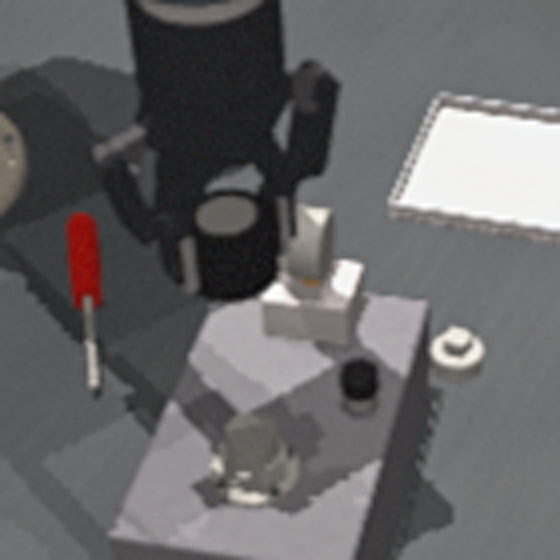

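Cap held upright at crop (235,245), neck bare at (255,450). Carrying to the tray.

Request:
move_arm([
  {"tx":0.8,"ty":1.32,"tz":0,"rx":0,"ry":0,"rz":0,"gripper":-1},
  {"tx":1.5,"ty":2.48,"tz":0,"rx":0,"ry":0,"rz":0,"gripper":-1},
  {"tx":2,"ty":3.31,"tz":0,"rx":0,"ry":0,"rz":0,"gripper":-1},
  {"tx":2,"ty":3.31,"tz":0,"rx":0,"ry":0,"rz":0,"gripper":-1},
  {"tx":2,"ty":3.31,"tz":0,"rx":0,"ry":0,"rz":0,"gripper":-1},
  {"tx":2,"ty":3.31,"tz":0,"rx":0,"ry":0,"rz":0,"gripper":-1},
  {"tx":2,"ty":3.31,"tz":0,"rx":0,"ry":0,"rz":0,"gripper":-1},
  {"tx":2,"ty":3.31,"tz":0,"rx":0,"ry":0,"rz":0,"gripper":-1},
])

```text
clock: 8.5
eef_pos: [514.2, 34.6, 263.9]
tcp_rot: [-3.14, -0.002, 2.611]
contact_force: [0.6, -0.6, -2.0]
opening: 0.585
```

Request:
move_arm([
  {"tx":2,"ty":3.31,"tz":0,"rx":0,"ry":0,"rz":0,"gripper":-1},
  {"tx":2,"ty":3.31,"tz":0,"rx":0,"ry":0,"rz":0,"gripper":-1},
  {"tx":2,"ty":3.31,"tz":0,"rx":0,"ry":0,"rz":0,"gripper":-1},
  {"tx":2,"ty":3.31,"tz":0,"rx":0,"ry":0,"rz":0,"gripper":-1},
  {"tx":1.8,"ty":2.98,"tz":0,"rx":0,"ry":0,"rz":0,"gripper":-1},
  {"tx":1,"ty":1.65,"tz":0,"rx":0,"ry":0,"rz":0,"gripper":-1},
  {"tx":0,"ty":0,"tz":0,"rx":0,"ry":0,"rz":0,"gripper":-1},
  {"tx":0,"ty":0,"tz":0,"rx":0,"ry":0,"rz":0,"gripper":-1},
])

```text
clock: 9.3
eef_pos: [511.8, 241.3, 263.9]
tcp_rot: [-3.139, -0.001, 2.612]
contact_force: [0.3, 0.8, -0.9]
opening: 0.585
```

```bash
python3 - <<'E'
from h import *
im,d=shot('scene'); cv2.imwrite('pics/over.png',cv2.resize(im[60:200,210:350,::-1],None,fx=4,fy=4,interpolation=2))
s=r.sense();print(s['eef_pos'],s['tcp_rot'],s['contact_force'],s['opening'])
P=cloud('scene',d);k=(im.max(2)<45)&(d>0)&(np.hypot(P[...,0]-s['eef_pos'][0],P[...,1]-s['eef_pos'][1])<35)
print(np.percentile(P[k][:,2],[0,1,3,10,50]))
E
```

```text
[512.11339113 240.7750468  264.18723753] [-3.13969787e+00 -7.88102895e-04  2.61133797e+00] [-0.05313625 -0.72992648 -1.07689712] 0.5860186492330761
[261.72307003 263.88712963 267.45257338 278.46803604 340.75990248]
```

View pics/over.png

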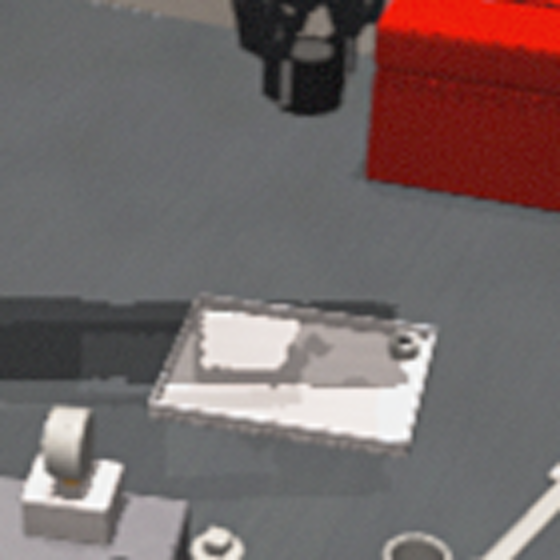

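Request:
move_arm([
  {"tx":0,"ty":0,"tz":1.5,"rx":0,"ry":0,"rz":0,"gripper":-1},
  {"tx":0,"ty":0,"tz":3,"rx":0,"ry":0,"rz":0,"gripper":-1},
  {"tx":0,"ty":0,"tz":4,"rx":0,"ry":0,"rz":0,"gripper":-1},
  {"tx":0,"ty":0,"tz":4,"rx":0,"ry":0,"rz":0,"gripper":-1},
  {"tx":0,"ty":0,"tz":4,"rx":0,"ry":0,"rz":0,"gripper":-1},
  {"tx":0,"ty":0,"tz":3.5,"rx":0,"ry":0,"rz":0,"gripper":-1},
  {"tx":0,"ty":0,"tz":2,"rx":0,"ry":0,"rz":0,"gripper":-1},
  {"tx":0,"ty":0,"tz":1,"rx":0,"ry":0,"rz":0,"gripper":-1},
  {"tx":0,"ty":0,"tz":0.5,"rx":0,"ry":0,"rz":0,"gripper":-1},
  {"tx":0,"ty":0,"tz":0.3,"rx":0,"ry":0,"rz":0,"gripper":-1},
  {"tx":0,"ty":0,"tz":0,"rx":0,"ry":0,"rz":0,"gripper":-1},
  {"tx":0,"ty":0,"tz":0,"rx":0,"ry":0,"rz":0,"gripper":-1},
])

```text
clock: 10.55
eef_pos: [513.6, 241.6, 28.1]
tcp_rot: [3.14, 0.001, 2.611]
contact_force: [0.0, -0.2, -0.9]
opening: 0.586
```

Request:
move_arm([
  {"tx":0,"ty":0,"tz":0.3,"rx":0,"ry":0,"rz":0,"gripper":-1},
  {"tx":0,"ty":0,"tz":0.3,"rx":0,"ry":0,"rz":0,"gripper":-1},
  {"tx":0,"ty":0,"tz":0.2,"rx":0,"ry":0,"rz":0,"gripper":-1},
  {"tx":0,"ty":0,"tz":0,"rx":0,"ry":0,"rz":0,"gripper":-1},
])

```text
clock: 10.95
eef_pos: [512.8, 241.3, 18.8]
tcp_rot: [-3.141, -0.0, 2.611]
contact_force: [-0.9, -0.9, -1.1]
opening: 0.587
```

Request:
move_arm([
  {"tx":0,"ty":0,"tz":0.3,"rx":0,"ry":0,"rz":0,"gripper":-1},
  {"tx":0,"ty":0,"tz":0.3,"rx":0,"ry":0,"rz":0,"gripper":-1},
  {"tx":0,"ty":0,"tz":0.2,"rx":0,"ry":0,"rz":0,"gripper":-1},
  {"tx":0,"ty":0,"tz":0.1,"rx":0,"ry":0,"rz":0,"gripper":-1},
  {"tx":0,"ty":0,"tz":0,"rx":0,"ry":0,"rz":0,"gripper":-1},
])

```text
clock: 11.45
eef_pos: [512.8, 241.3, 9.8]
tcp_rot: [-3.141, -0.0, 2.611]
contact_force: [0.2, -0.6, -0.9]
opening: 0.586
```

Request:
move_arm([
  {"tx":0,"ty":0,"tz":0.1,"rx":0,"ry":0,"rz":0,"gripper":-1},
  {"tx":0,"ty":0,"tz":0.1,"rx":0,"ry":0,"rz":0,"gripper":-1},
  {"tx":0,"ty":0,"tz":0,"rx":0,"ry":0,"rz":0,"gripper":-1},
])

```text
clock: 11.75
eef_pos: [512.9, 241.3, 8.0]
tcp_rot: [-3.142, -0.0, 2.611]
contact_force: [-0.0, 0.5, -1.1]
opening: 0.586
```

Request:
move_arm([
  {"tx":0,"ty":0,"tz":0.1,"rx":0,"ry":0,"rz":0,"gripper":-1},
  {"tx":0,"ty":0,"tz":0.05,"rx":0,"ry":0,"rz":0,"gripper":-1},
  {"tx":0,"ty":0,"tz":0.05,"rx":0,"ry":0,"rz":0,"gripper":-1},
  {"tx":0,"ty":0,"tz":0,"rx":0,"ry":0,"rz":0,"gripper":-1},
])

```text
clock: 12.15
eef_pos: [513.0, 241.3, 6.0]
tcp_rot: [-3.142, -0.0, 2.611]
contact_force: [-0.6, -0.2, -1.2]
opening: 0.583
```

Request:
move_arm([
  {"tx":0,"ty":0,"tz":0.05,"rx":0,"ry":0,"rz":0,"gripper":-1},
  {"tx":0,"ty":0,"tz":0.05,"rx":0,"ry":0,"rz":0,"gripper":-1},
  {"tx":0,"ty":0,"tz":0,"rx":0,"ry":0,"rz":0,"gripper":-1},
])

```text
clock: 12.45
eef_pos: [513.1, 241.4, 5.8]
tcp_rot: [3.142, 0.0, 2.611]
contact_force: [-2.0, -0.6, 8.9]
opening: 0.585
```

Request:
move_arm([
  {"tx":0,"ty":0,"tz":0,"rx":0,"ry":0,"rz":0,"gripper":0.8},
  {"tx":0,"ty":0,"tz":0,"rx":0,"ry":0,"rz":0,"gripper":0.8},
  {"tx":0,"ty":0,"tz":0,"rx":0,"ry":0,"rz":0,"gripper":0.8},
  {"tx":0,"ty":0,"tz":0,"rx":0,"ry":0,"rz":0,"gripper":0.8},
  {"tx":0,"ty":0,"tz":0,"rx":0,"ry":0,"rz":0,"gripper":0.8},
])

```text
clock: 12.95
eef_pos: [513.0, 241.3, 5.0]
tcp_rot: [-3.142, -0.0, 2.611]
contact_force: [0.1, 0.8, -0.0]
opening: 0.9
```

Request:
move_arm([
  {"tx":0,"ty":0,"tz":-0.5,"rx":0,"ry":0,"rz":0,"gripper":0.8},
  {"tx":0,"ty":0,"tz":-1,"rx":0,"ry":0,"rz":0,"gripper":0.8},
  {"tx":0,"ty":0,"tz":-2,"rx":0,"ry":0,"rz":0,"gripper":0.8},
  {"tx":0,"ty":0,"tz":-3,"rx":0,"ry":0,"rz":0,"gripper":0.8},
  {"tx":0,"ty":0,"tz":-4,"rx":0,"ry":0,"rz":0,"gripper":0.8},
  {"tx":0,"ty":0,"tz":-4,"rx":0,"ry":0,"rz":0,"gripper":0.8},
  {"tx":0,"ty":0,"tz":-4,"rx":0,"ry":0,"rz":0,"gripper":0.8},
  {"tx":0,"ty":0,"tz":0,"rx":0,"ry":0,"rz":0,"gripper":0.8},
])

```text
clock: 13.75
eef_pos: [516.1, 242.8, 196.7]
tcp_rot: [3.133, 0.006, 2.611]
contact_force: [1.1, 0.2, -0.6]
opening: 0.905
```

```bash
python3 - <<'E'
from h import *
im,d=shot('scene'); cv2.imwrite('pics/end.png',cv2.resize(im[60:200,210:350,::-1],None,fx=4,fy=4,interpolation=2))
P=cloud('scene',d)
k=(np.hypot(P[...,0]-514,P[...,1]-240)<60)&(abs(P[...,2]-43)<7)&(d>0)
print(cv2.minEnclosingCircle(P[k][:,:2].astype(np.float32)),np.percentile(P[k][:,2],[5,50,95]))
A=np.c_[P[k][:,:2]-[514,240],np.ones(k.sum())];print('slope',np.linalg.lstsq(A,P[k][:,2],rcond=None)[0],r.sense()['contact_force'])
E
```

```text
((512.5038452148438, 241.24142456054688), 28.89674186706543) [36.93552799 43.1123568  46.54666534]
slope [-1.76042691e-02  5.29280799e-02  4.29563807e+01] [-0.49657479 -0.17889921 -0.18160778]
```

View pics/end.png

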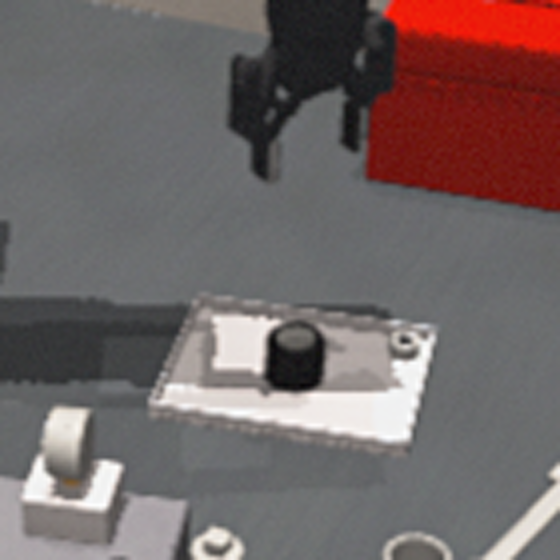

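The cap stands upright in the middle of the tray (crop ~295,355), with its top at z 43 as expected. The gripper is clear of it.

```bash
python3 -c "
from rig import r
print(r.sign_off())"
```

```text
the job is handed in; nothing more can be done
None
```

I unscrewed the tank's black filler cap about 160° anticlockwise in one grip and lifted it off the neck. I carried it over the valve block and lowered it into the tray until it touched the floor, with about 9 N of contact force. I then released it and backed the gripper away to about 190 mm above the tray. The job was handed in at about 14 s of the 48 s allowed; the sign-off gave no verdict.

The last checks agreed with each other:
- **Position:** the cap's axis is at about (512.5, 241), within 2 mm of the tray centre.
- **Height:** the top of the cap is at z ≈ 43 mm, which matches lying flat on the floor (3 mm floor plus 40 mm cap).
- **Tilt:** the fitted slope of the top is about 3°, but that fit included some side points of the cap. The picture shows it upright.
- **Contact:** the force on the tool is about 0 N, and the gripper is clear of everything.

No check failed or disagreed. Two early move calls were refused because their rows left out some of the fields; the arm did not move on either.

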